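# Level the two stop collars of a desk shelf

## Task

The little shelf board will rest on the two knurled collars of these threaded posts, so they must stand at the same height. Screw the orange collar up its post until it is level with the grey one, leave the grey collar as it is set, and let go.

Things in the scene. Friction and masses are not known exactly. Their poses are not given: they have to be found in the camera images.
- orange_collar_mid (a point): Centre of the orange knurled collar, a ring 44 mm across and 24 mm high, axis upright: the one to turn. It starts 14 to 32 mm lower than the grey one. Right-handed, steep thread: turned counter-clockwise seen from above it climbs 24 mm per radian, so under 80 degrees, one grasp, is enough; the grip must rise as it turns. Friction 0.2 N m (25 N grip turns it); stays where left.
- grey_collar_mid (a point): Centre of the bare aluminium, light grey knurled collar, same size and thread, on the other post. It is already set and gives the height to match; it too would turn if handled. z axis up.
- orange_post: The orange collar's post, fixed to the desk: an upright steel rod 17 mm thick with a steep spiral thread, rising from a round grey foot 76 mm across and 28 mm high. Origin: centre of the foot's underside, on the desk; z up along the rod. The rod's top is 104 mm above the desk, so it sticks up through the collar, at the start as much as 46 mm above the collar's centre.
- grey_post: The grey collar's post, same as the other and fixed to the desk too, 0.19 m or more from it; either may be on the left. Origin: centre of the foot's underside.

How it is judged:
By the outcome, as a careful person would: the job done as asked, in the order asked, and still so for the second after the job is handed in, with the robot touching nothing.
It also fails if it takes over 40 s, if anything falls off the work surface, if the arm or the gripper's body presses on something with over 40 N, if the wrist force passes 120 N, or if a joint passes its speed limit or range.

## Robot

A 6-joint arm with a two-finger parallel gripper is mounted at the origin on a cart in front of the work surface, level with it; the furniture and walls round the work are solid. World frame = base frame: x ahead of the robot, y to its left, z up, the work surface at z = 0. Lengths are in m, angles in degrees, forces in N, time in s.
With the tool pointing down it reaches from about 0.275 to 0.725 m from the base axis. Payload 15.9 kg.
Tool frame: the origin (TCP) lies at the very end of the fingers, on their centre line; the grasp point (between the pads) lies 19 mm behind it; z points along the fingers, y is the direction in which the jaws open and shut (so a half turn about z gives the same grasp; the last joint's range is limited). The gripper opens to 85 mm and grips with 20 to 120 N. Pads are 22 mm wide; open, the fingers measure 114 mm over their backs; the gripper's body (76 mm by 85 mm) begins 54 mm behind the grasp point. The pads swing forward as they close: fully open they stand 13 mm farther back than shut.
Start: joints at [0, 12.198, -1.971, 75.831, 0, 90], TCP at [0.5, -0, 0.231] pointing down, gripper open.
Joint ranges: [-170.91, 170.91], [-42.67, 98.43], [-65.05, 77.54], [-120.47, 116.71], [-90, 82.35], [-180, 180]. Speed limits (degrees/s): [108.29, 108.29, 136.94, 147.25, 180, 180].

## Interface

Orientations are given as [roll, pitch, yaw] about the fixed x, y, z axes, in that order (R = Rz(yaw) Ry(pitch) Rx(roll)).
In Python, from workcell import env, viewer, workorder, find_in gives the robot as it stands. The module is installed in compiled form; this text tells all that it offers.
- The arm moves only by the tool arm_command, never from a script. Its argument "targets" is text: rows parted by semicolons, each of 6 numbers parted by spaces: the shift along the tool's x, y, z in m, then the turn, a rotation vector about the tool's x, y, z in rad. A call has 1 to 10 rows; each row is the pose to reach, as a shift and turn from the pose commanded when the call began, along the tool's axes at that moment; what a row does not reach only later rows make up. A row lasts 1/8 s, in which the tool goes at most 62.5 mm and 10.7 degrees, less where a joint would pass 70% of its speed; a pose out of reach is approached as far as the arm can. A call with a gripper value outside its range is refused whole. "fingers" is the closure in counts, from 0 (fully open) to 255 (shut), set as the call begins (left out, the last holds). The fingers move at their own pace and stop on an object; "grip_force" is the grip in N (left out, the last holds). Time passes only in rows, so rows that repeat a pose let the fingers close. It gives the time, the measured TCP pose, the force and the opening at its end, in the units of the state.
- env.get_state(): the state, without advancing time (a new reading comes with each control period).
- viewer.grab_frame(name): name is "scene" or "top" or "wrist"; returns the picture (420x560x3 uint8, red, green, blue); there is no depth.
- viewer.camera_model(name): a dict with "vertical_fov" (degrees; the focal length in pixels is half the picture's height over the tangent of half this angle, whatever the lens; pixels are square), "cx", "cy" (the principal point, pixels), "k1" (the pictures are not rectified: a ray, as slopes to the right and down, at radius r is drawn at 1 + k1 r^2 times it, then the intrinsics apply), "world_to_cam" (4x4, takes a point from world to camera coordinates). Camera axes: x right, y down, z forward; pixel columns grow to the right and rows downward; lengths in m; the calibration is good to about 2 mm. A picture is of the moment at which its call begins: read the wrist's pose just before it. camera_model takes no time and is no camera call; for the wrist camera it gives the pose at the moment of the call.
- workorder.hand_in(): hands the job in, once; it reports no verdict.
Trained networks look in the newest picture that a camera, given by its name, has taken for a name from the list of things; names that differ only in an ending like _2 or _b are one class to them, and where a whole thing is asked for, a point or a joint stands for the part that bears it (a point fixed in the world has none). Each returns a list of dicts, best first, with "p" (0 to 1); they miss things now and then, are a little off and sometimes report something else, mostly with a low value. They report only what shows in the picture. A call takes as long as a camera call.
- find_in(target, camera): "centre" ([column, row] in pixels, amid what is visible of it).
The state is a dict: "t": time; "joint_positions": joint angles; "qd": joint speeds; "joint_efforts": joint torques, N m; "position": TCP position; "eef_rot": TCP orientation; "contact_force": force on the tool from outside, world axes, zero at the start; "ft_torque": the same for the moment, N m; "finger_gap": opening from 0.0 (shut) to 1.0 (fully open).
Only numpy, scipy, OpenCV 4.12 (cv2) and the standard library are available. Lean on these libraries where they do the work, as an engineer would, in place of code of your own. Each camera call takes 0.05 s, during which the arm holds its last target.

## Working session

There is one attempt and no reset: what is moved stays moved. The work goes in short steps, Python scripts to look and compute and a tool call to move; the robot and the scene stay as the last step left them, time stands still between calls to the robot, and variables do not carry over. Pictures are saved under pics/ and viewed, and the job is handed in when it is done.

Besides the shell and the picture viewer there is one more tool, called after "Call:" in YAML: its name, and indented under it one key for each argument. arm_command: Moves the arm, as the interface text tells. Its arguments: {"type":"object","properties":{"targets":{"type":"string"},"fingers":{"type":"number"},"grip_force":{"type":"number"}},"required":["targets"]}

```bash
mkdir -p pics; cat > h.py <<'E'
import numpy as np, cv2
from workcell import env, viewer, workorder, find_in
def K(name):
    m=viewer.camera_model(name); f=210/np.tan(np.radians(m["vertical_fov"])/2); return m,f
def ray(name,px,m=None):
    m=m or viewer.camera_model(name); f=210/np.tan(np.radians(m["vertical_fov"])/2)
    d=np.array([(px[0]-m["cx"])/f,(px[1]-m["cy"])/f]); u=d.copy()
    for _ in range(30): u=d/(1+m["k1"]*(u@u))
    T=np.array(m["world_to_cam"]); R=T[:3,:3]; o=-R.T@T[:3,3]; v=R.T@np.array([u[0],u[1],1]); return o,v/np.linalg.norm(v)
def proj(name,p,m=None):
    m=m or viewer.camera_model(name); f=210/np.tan(np.radians(m["vertical_fov"])/2)
    T=np.array(m["world_to_cam"]); c=T[:3,:3]@np.array(p)+T[:3,3]; u=c[:2]/c[2]; u=u*(1+m["k1"]*(u@u)); return u*f+[m["cx"],m["cy"]]
def tri(rs):
    A=np.zeros((3,3));b=np.zeros(3)
    for o,v in rs:
        P=np.eye(3)-np.outer(v,v);A+=P;b+=P@o
    x=np.linalg.solve(A,b); return x,[np.linalg.norm((np.eye(3)-np.outer(v,v))@(x-o)) for o,v in rs]
def save(n,img): cv2.imwrite(n,cv2.cvtColor(img,cv2.COLOR_RGB2BGR))
E
python3 - <<'E'
from h import *
print(env.get_state())
for c in ["scene","top","wrist"]:
    save(f"pics/{c}0.png",viewer.grab_frame(c))
    m=viewer.camera_model(c); print(c,m)
R={}
for t in ["orange_collar_mid","grey_collar_mid","orange_post","grey_post"]:
    for c in ["scene","top","wrist"]:
        r=find_in(t,c); print(t,c,r[:3])
        if r: R[t,c]=ray(c,r[0]["centre"])
    print(tri([R[k] for k in R if k[0]==t and k[1]!='wrist']))
E
```

```text
{'t': 0.0, 'joint_positions': array([-1.10857573e-03,  1.22238779e+01, -2.00721293e+00,  7.58311740e+01,
       -4.36721025e-05,  9.00008956e+01]), 'qd': array([-0.00315178, -0.13233774, -0.019673  ,  0.08779906,  0.14709505,
       -0.0814489 ]), 'joint_efforts': array([-1.43474466e-03, -6.86183596e+01,  4.87125492e+01,  1.75234705e-02,
       -1.83502889e-04, -7.31988712e-05]), 'position': array([ 4.99669904e-01, -9.90831867e-06,  2.30831345e-01]), 'eef_rot': array([-1.79937735e+02,  4.46452959e-05,  8.99979959e+01]), 'contact_force': array([ 0.39306908, -0.37113138, -0.12672939]), 'ft_torque': array([-0.00056859, -0.00592755,  0.01976471]), 'finger_gap': 1.0027143762628528}
scene {'vertical_fov': 43.57394733345563, 'cx': 276.2462854879111, 'cy': 206.42083523685213, 'k1': 0.010463218033602843, 'world_to_cam': array([[ 0.52187185, -0.8530001 ,  0.00637244, -0.22388651],
       [-0.39935503, -0.25091593, -0.88179179,  0.26914003],
       [ 0.75376743,  0.45763744, -0.47159584,  0.62990578],
       [ 0.        ,  0.        ,  0.        ,  1.        ]])}
top {'vertical_fov': 52.8015630
[... 1039 characters left out ...]
float64(8.009692117596719e-17)])
grey_collar_mid scene [{'centre': [234.6, 186.2], 'p': 0.87}]
grey_collar_mid top []
grey_collar_mid wrist [{'centre': [293.8, 17.3], 'p': 0.76}]
(array([-0.21742654, -0.38741826,  0.51591283]), [np.float64(5.227408032245428e-17)])
orange_post scene [{'centre': [327.9, 261.4], 'p': 0.79}]
orange_post top []
orange_post wrist [{'centre': [244.2, 252.9], 'p': 0.95}]
(array([-0.22303578, -0.39921619,  0.5155621 ]), [np.float64(4.6662623934208554e-17)])
grey_post scene [{'centre': [235.9, 214.5], 'p': 0.95}]
grey_post top []
grey_post wrist [{'centre': [291.0, 42.6], 'p': 0.92}]
(array([ 0.21097134, -0.07304828,  0.21908597]), [np.float64(2.742907540014024e-17)])
```

View pics/scene0.png

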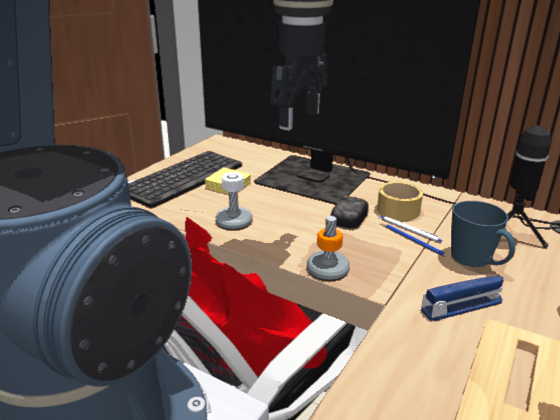

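View pics/top0.png

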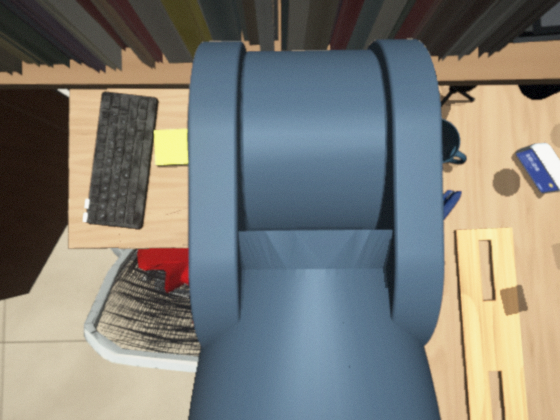

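View pics/wrist0.png

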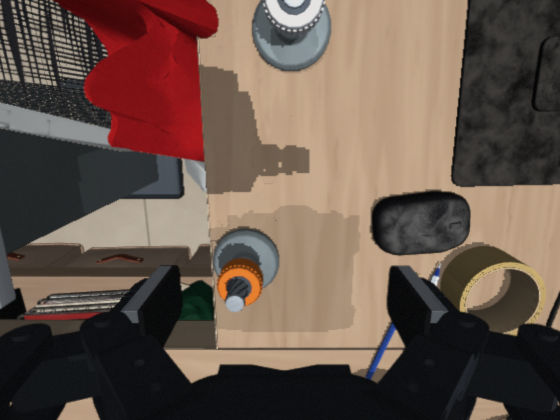

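The scene picture shows the grey collar at about (233,182) and the orange one at (330,240). In the wrist picture the orange collar is at about (240,285) and the grey one is cut off at (293,10). The arm hides both posts from the top camera.

```bash
python3 - <<'E'
from h import *
D={"oc":([330.8,242],[240.9,275.9]),"gc":([234.6,186.2],[293.8,17.3]),"op":([327.9,261.4],[244.2,252.9]),"gp":([235.9,214.5],[291,42.6])}
for k,(a,b) in D.items(): print(k,tri([ray("scene",a),ray("wrist",b)]))
a=cv2.imread("pics/scene0.png"); c=a[155:290,195:375]; cv2.imwrite("pics/s0z.png",cv2.resize(c,None,fx=4.4,fy=4.4,interpolation=cv2.INTER_CUBIC))
a=cv2.imread("pics/wrist0.png"); c=a[0:320,190:350]; cv2.imwrite("pics/w0z.png",cv2.resize(c,None,fx=1.87,fy=1.87,interpolation=cv2.INTER_CUBIC))
E
```

```text
oc (array([ 0.45805669, -0.08986669,  0.05278374]), [np.float64(0.0023224791837780944), np.float64(0.002322479183778174)])
gc (array([0.50755085, 0.14358961, 0.07957802]), [np.float64(0.0015236330024478828), np.float64(0.0015236330024478012)])
op (array([ 0.45810787, -0.08416159,  0.0098553 ]), [np.float64(0.004696033923349237), np.float64(0.004696033923349313)])
gp (array([0.50570519, 0.13928195, 0.01743282]), [np.float64(0.003258336985338111), np.float64(0.0032583369853381515)])
```

View pics/s0z.png

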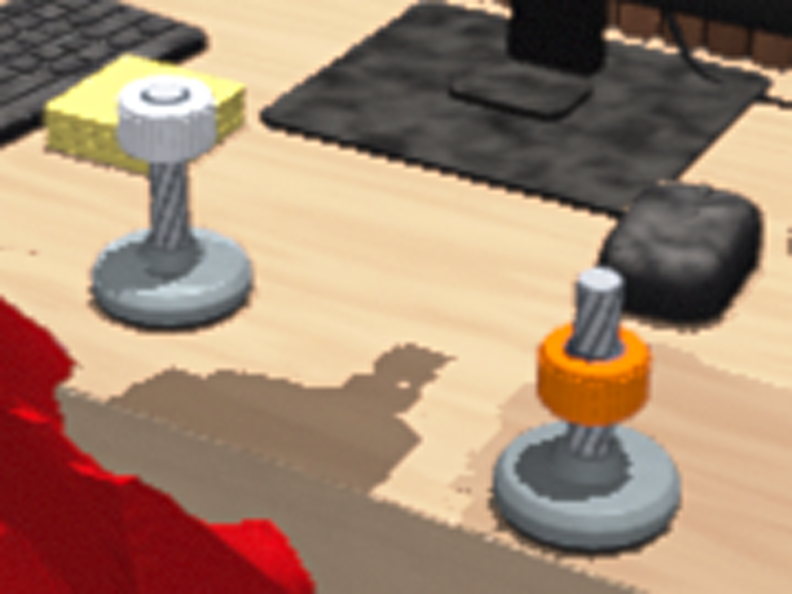

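```bash
cat > fit.py <<'E'
from h import *
from scipy.optimize import minimize
def circ(x,y,z,r,n=72):
    a=np.linspace(0,2*np.pi,n,endpoint=False); return np.c_[x+r*np.cos(a),y+r*np.sin(a),np.full(n,z)]
def pts(cam,P,m): return np.array([proj(cam,p,m) for p in P])
def hull(cam,m,x,y,z0,z1,r):
    return cv2.convexHull(pts(cam,np.r_[circ(x,y,z0,r),circ(x,y,z1,r)],m).astype(np.float32))[:,0]
def box(cam,m,x,y,z): 
    h=hull(cam,m,x,y,z-.012,z+.012,.022); return np.r_[h.min(0),h.max(0)]
def tipxy(cam,px,z=.104):
    o,v=ray(cam,px); return (o+v*(z-o[2])/v[2])[:2]
def overlay(cam,img,m,items,fn,crop,s=4):
    x0,y0,x1,y1=crop; c=cv2.resize(img[y0:y1,x0:x1],None,fx=s,fy=s,interpolation=cv2.INTER_CUBIC)[:,:,::-1].copy()
    for (x,y,z) in items:
        for P in [circ(x,y,0.104,.0085),circ(x,y,z+.012,.022),circ(x,y,z-.012,.022),circ(x,y,0,.038),circ(x,y,.028,.038)]:
            q=((pts(cam,P,m)-[x0,y0]+.5)*s).astype(np.int32); cv2.polylines(c,[q],True,(255,0,255),1)
    cv2.imwrite(fn,c)
E
python3 - <<'E'
from fit import *
m=viewer.camera_model("scene")
o=tipxy("scene",(600/4.4+195-.4,279/4.4+155-.4)); g=tipxy("scene",(164/4.4+195-.4,92/4.4+155-.4)); print(o,g)
mw=viewer.camera_model("wrist")
im=cv2.imread("pics/scene0.png")[:,:,::-1]; w=cv2.imread("pics/wrist0.png")[:,:,::-1]
I=[(*o,.058),(*g,.086)]
overlay("scene",im,m,I,"pics/so1.png",(200,155,370,290),4.4)
overlay("wrist",w,mw,I,"pics/wo1.png",(190,0,350,320),1.87)
print(proj("wrist",(*o,.104)))
E
```

```text
[ 0.45336373 -0.09182196] [0.50286835 0.1476916 ]
[230.03546651 305.83818476]
```

View pics/so1.png

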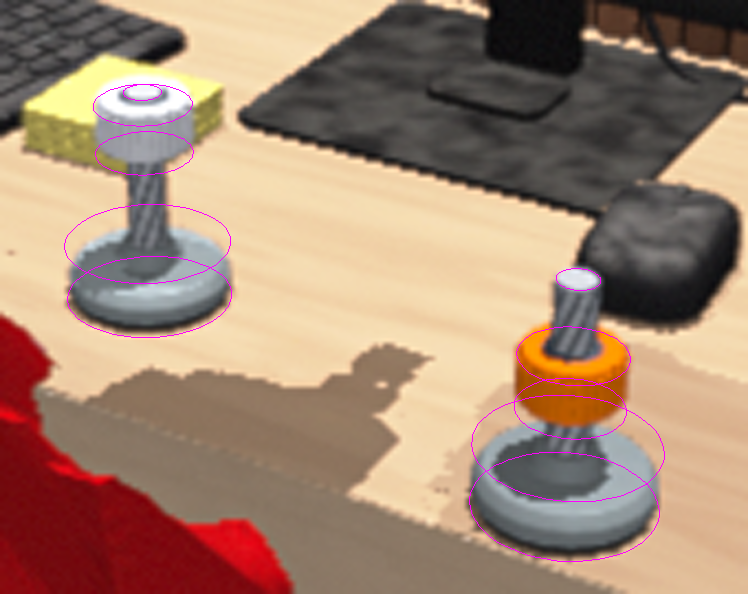

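View pics/wo1.png

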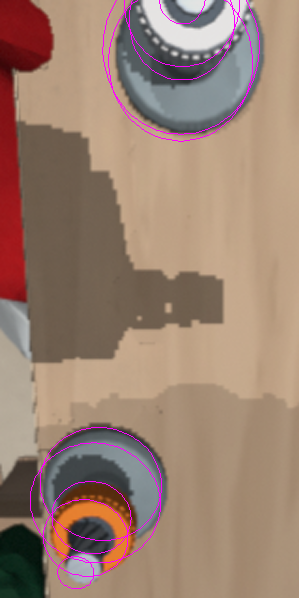

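```bash
python3 - <<'E'
from fit import *
from scipy.optimize import least_squares
m=viewer.camera_model("scene");mw=viewer.camera_model("wrist")
im=cv2.imread("pics/scene0.png")[:,:,::-1]; w=cv2.imread("pics/wrist0.png")[:,:,::-1]
for n,im_ in (("s",im),("w",w)):
    hsv=cv2.cvtColor(im_.copy(),cv2.COLOR_RGB2HSV); k=cv2.inRange(hsv,(5,170,100),(20,255,255))
    nn,l,st,ce=cv2.connectedComponentsWithStats(k); i=1+np.argmax(st[1:,4]); print(n,st[i],ce[i])
print(tri([ray("scene",(331,218)),ray("wrist",(235,301))]))
# joint fit: scene: tips; collar top/bottom rows; foot outlines ; image shift per camera
S=4.4;c0=np.array([200,155])
def z(u,v): return np.array([u,v])/S+c0-.5
# scene observations from the zoom: tip centre, collar left/right/top/bottom, foot left,right,bottom
obs=dict(o=dict(tip=z(578,279),cl=z(515,0)[0],cr=z(629,0)[0],ct=z(0,322)[1],cb=z(0,427)[1],fl=z(469,0)[0],fr=z(659,0)[0],fb=z(0,553)[1]),
         g=dict(tip=z(142,92),cl=z(96,0)[0],cr=z(194,0)[0],ct=z(0,77)[1],cb=z(0,164)[1],fl=z(70,0)[0],fr=z(232,0)[0],fb=z(0,328)[1]))
wt=dict(o=(np.array([84,567])/1.87+[190,0]-.5))
wf=dict(o=[(44/1.87+189.5),(166/1.87+189.5),425/1.87-.5],g=[116/1.87+189.5,263/1.87+189.5,132/1.87-.5])
def res(p,pr=False):
    r=[];ds=p[6:8];dw=p[8:10]
    for k,(x,y,zc) in (("o",p[:3]),("g",p[3:6])):
        o=obs[k]; r+=list(proj("scene",(x,y,.104),m)+ds-o["tip"])
        b=box("scene",m,x,y,zc)+[*ds,*ds]; r+=[b[0]-o["cl"],b[2]-o["cr"],b[1]-o["ct"],b[3]-o["cb"]]
        f=pts("scene",circ(x,y,0.004,.038),m)+ds; r+=[f[:,0].min()-o["fl"],f[:,0].max()-o["fr"],f[:,1].max()-o["fb"]]
        f=pts("wrist",circ(x,y,0.01,.038),mw)+dw
        r+=[f[:,0].min()-wf[k][0],f[:,0].max()-wf[k][1],(f[:,1].min() if k=="o" else f[:,1].max())-wf[k][2]]
    r+=list(proj("wrist",(*p[:2],.104),mw)+dw-wt["o"])
    return np.r_[r,ds/3,dw/3]
s=least_squares(res,[.456,-.09,.058,.505,.145,.086,0,0,0,0],x_scale=[.01]*6+[1]*4)
print(s.x.round(4),s.fun.round(2)); p=s.x
overlay("scene",im,m,[p[:3],p[3:6]],"pics/so2.png",(200,155,370,290),4.4)
E
```

```text
s [317 229  26  23 400] [329.1675 241.1525]
w [217 264  45  41 843] [240.33570581 280.77342823]
(array([ 0.45771445, -0.08933541,  0.10097851]), [np.float64(0.000569418542854612), np.float64(0.0005694185428546113)])
[ 0.455  -0.0904  0.0607  0.5053  0.149   0.0895  0.1619  0.3091  2.0465
 -2.1856] [-0.1  -0.22 -0.29  0.26 -0.5   1.03  0.06  0.02 -0.44 -0.47  0.96  0.8
  0.43 -0.18 -0.34  0.16 -0.23  0.58 -0.21  0.15  0.02 -0.38  0.25 -0.01
 -0.57 -0.55  0.05  0.1   0.68 -0.73]
```

View pics/so2.png

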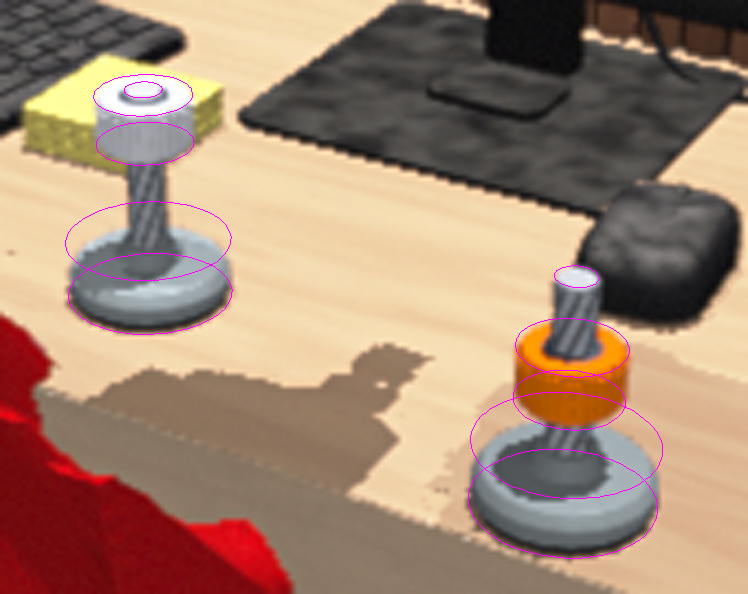

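The joint fit matches both pictures. The orange post is at (0.455, -0.090) with its collar at z = 60.7 mm; the grey collar is at z = 89.5 mm. That is a 28.8 mm climb, or about 1.20 rad. First I move above the orange post.

Call:
arm_command:
  targets: "-0.02 -0.01 0.02 0 0 0; -0.045 -0.022 0.05 0 0 0; -0.07 -0.035 0.08 0 0 0; -0.09 -0.045 0.1 0 0 0; -0.09 -0.045 0.1 0 0 0; -0.09 -0.045 0.1 0 0 0"
  fingers: 0
  grip_force: 40

```text
t: 1.5
position: [0.4557, -0.0897, 0.1321]
eef_rot: [179.9, -0.0, 90.0]
contact_force: [-0.5, -0.5, 0.0]
finger_gap: 0.999
```

```bash
python3 - <<'E'
from fit import *
mw=viewer.camera_model("wrist"); w=viewer.grab_frame("wrist"); s=env.get_state(); print(s["position"],s["eef_rot"],s["joint_positions"],s["contact_force"])
save("pics/w2.png",w)
c=w.copy()[:,:,::-1].copy()
for P in [circ(.455,-.0904,.104,.0085),circ(.455,-.0904,.0727,.022),circ(.455,-.0904,.01,.038)]:
    cv2.polylines(c,[pts("wrist",P,mw).round().astype(np.int32)],True,(255,0,255),1)
cv2.imwrite("pics/w2o.png",c)
print(find_in("orange_collar_mid","wrist")[:2],proj("wrist",(.455,-.0904,.104),mw))
x,y,z=s["position"]
for zz in (.104,.0727,.01): print(proj("wrist",(x,y,zz),mw))
E
```

```text
[ 0.45590778 -0.08959069  0.13221192] [1.79917215e+02 6.88716436e-03 9.00256141e+01] [-1.11238466e+01  1.04939751e+01 -1.87049456e+01  6.07185250e+01
  9.25088276e-03  7.88505410e+01] [ 0.87841654 -0.74719136  0.27108593]
[{'centre': [283.6, 218.2], 'p': 0.84}] [281.10310302 250.7355833 ]
[282.81270599 249.30698839]
[282.95083906 230.73057022]
[283.13589964 205.85501653]
```

View pics/w2o.png

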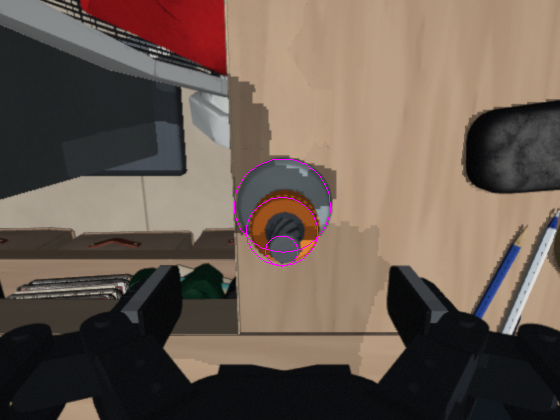

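The post tip is at (284,250), with the fingers' midline at column 284 or 285, so the tool is centred to within about 1 mm. Now down, then grip.

Call:
arm_command:
  targets: "0 0 0.025 0 0 0; 0 0 0.05 0 0 0; 0 0 0.075 0 0 0; 0 0 0.09 0 0 0; 0 0 0.09 0 0 0; 0 0 0.09 0 0 0"
  fingers: 0

```text
t: 2.35
position: [0.4558, -0.0898, 0.0422]
eef_rot: [179.9, 0.0, 90.0]
contact_force: [0.4, -0.2, -0.1]
finger_gap: 0.995
```

Call:
arm_command:
  targets: "0 0 0 0 0 0; 0 0 0 0 0 0; 0 0 0 0 0 0; 0 0 0 0 0 0; 0 0 0 0 0 0; 0 0 0 0 0 0; 0 0 0 0 0 0; 0 0 0 0 0 0"
  fingers: 255
  grip_force: 45

```text
t: 3.35
position: [0.4559, -0.0901, 0.0419]
eef_rot: [179.9, 0.0, 90.0]
contact_force: [3.2, 1.4, 7.0]
finger_gap: 0.488
```

```bash
python3 - <<'E'
from fit import *
a=viewer.grab_frame("scene"); save("pics/s3.png",a); save("pics/s3z.png",cv2.resize(a[155:290,200:370],None,fx=4.4,fy=4.4,interpolation=cv2.INTER_CUBIC))
s=env.get_state(); print({k:s[k] for k in("t","position","contact_force","ft_torque","finger_gap","joint_positions")})
E
```

```text
{'t': 3.4, 'position': array([ 0.4558822 , -0.09006593,  0.04187647]), 'contact_force': array([3.65362938, 1.0084581 , 6.84169066]), 'ft_torque': array([ 0.25852965, -0.76232582, -0.09721006]), 'finger_gap': 0.48998748734979425, 'joint_positions': array([-1.11877030e+01,  1.53035701e+01, -2.69296134e+01,  4.76651058e+01,
        1.77217587e-02,  7.88165711e+01])}
```

View pics/s3z.png

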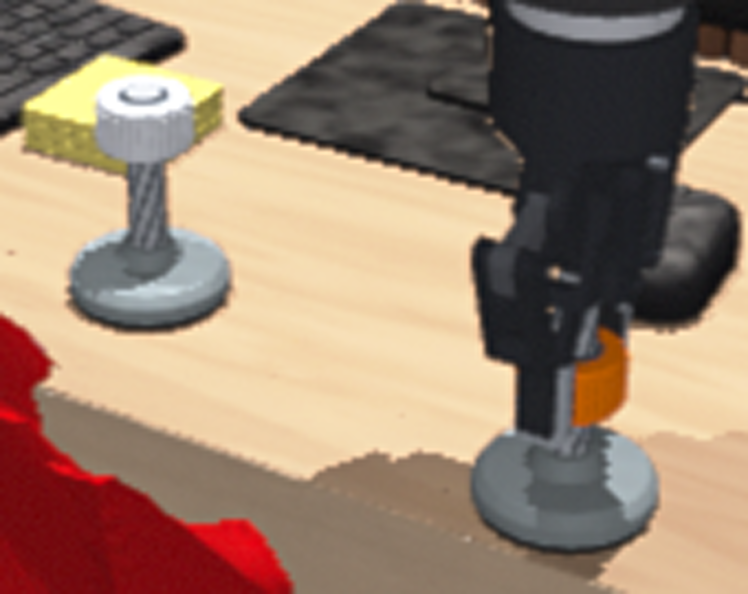

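The gripper holds the collar with low side forces. I turn the first part, counter-clockwise from above (minus tool z), rising 2.4 mm per 0.1 rad.

Call:
arm_command:
  targets: "0 0 -0.0012 0 0 -0.05; 0 0 -0.0036 0 0 -0.15; 0 0 -0.006 0 0 -0.25; 0 0 -0.0084 0 0 -0.35; 0 0 -0.0096 0 0 -0.4; 0 0 -0.0096 0 0 -0.4"

```text
t: 4.15
position: [0.456, -0.0901, 0.0515]
eef_rot: [179.9, 0.0, 113.0]
contact_force: [4.8, 1.3, 6.2]
finger_gap: 0.487
```

```bash
python3 - <<'E'
from fit import *
s=env.get_state(); print({k:s[k] for k in("t","position","eef_rot","contact_force","ft_torque","finger_gap","joint_positions")})
E
```

```text
{'t': 4.15, 'position': array([ 0.45599571, -0.09005538,  0.05148439]), 'eef_rot': array([1.79895889e+02, 4.27790105e-02, 1.12960831e+02]), 'contact_force': array([4.81172444, 1.2674757 , 6.2345851 ]), 'ft_torque': array([ 0.31867691, -0.93856152, -0.1239616 ]), 'finger_gap': 0.48695418337105567, 'joint_positions': array([-1.11873219e+01,  1.46814272e+01, -2.61553442e+01,  4.90530542e+01,
        2.30376823e-02,  5.58518301e+01])}
```

Forces stay low. I turn on to a total of about 1.15 rad, just short of the target, before measuring.

Call:
arm_command:
  targets: "0 0 -0.0024 0 0 -0.1; 0 0 -0.0048 0 0 -0.2; 0 0 -0.0072 0 0 -0.3; 0 0 -0.0096 0 0 -0.4; 0 0 -0.012 0 0 -0.5; 0 0 -0.0144 0 0 -0.6; 0 0 -0.0168 0 0 -0.7; 0 0 -0.018 0 0 -0.75; 0 0 -0.018 0 0 -0.75; 0 0 -0.018 0 0 -0.75"

```text
t: 5.4
position: [0.4561, -0.0899, 0.0695]
eef_rot: [179.9, 0.1, 155.9]
contact_force: [6.5, 3.5, 5.3]
finger_gap: 0.485
```

```bash
python3 - <<'E'
from fit import *
m=viewer.camera_model("scene")
a=viewer.grab_frame("scene"); save("pics/s4.png",a); 
w=viewer.grab_frame("wrist"); save("pics/w4.png",w)
s=env.get_state(); print({k:s[k] for k in("t","position","eef_rot","contact_force","ft_torque","finger_gap","joint_positions")})
overlay("scene",a,m,[(.455,-.0904,.0895),(.5053,.149,.0895)],"pics/s4o.png",(200,155,370,290),4.4)
save("pics/s4z.png",cv2.resize(a[155:290,200:370],None,fx=4.4,fy=4.4,interpolation=cv2.INTER_CUBIC))
E
```

```text
{'t': 5.5, 'position': array([ 0.45611057, -0.08990387,  0.06951142]), 'eef_rot': array([1.79931452e+02, 1.10544656e-01, 1.55892545e+02]), 'contact_force': array([5.75866382, 2.38524289, 4.71448373]), 'ft_torque': array([ 0.49492719, -1.23026079, -0.04167362]), 'finger_gap': 0.49045811782331894, 'joint_positions': array([-1.11791841e+01,  1.35769320e+01, -2.46484728e+01,  5.16515164e+01,
        4.20784449e-02,  1.29282503e+01])}
```

View pics/s4o.png

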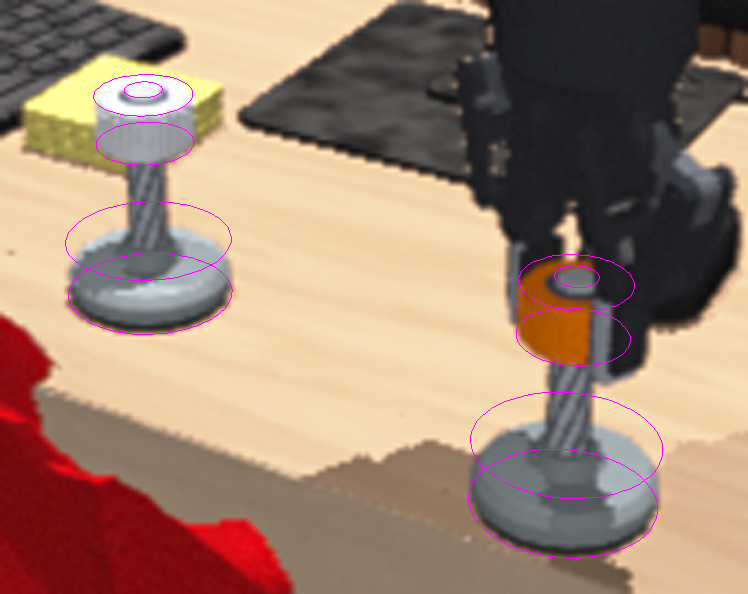

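View pics/s4z.png

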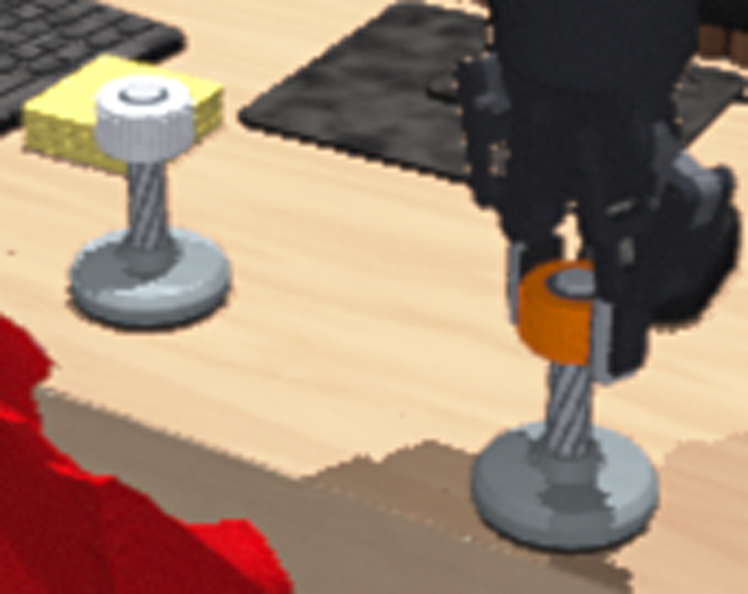

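View pics/w4.png

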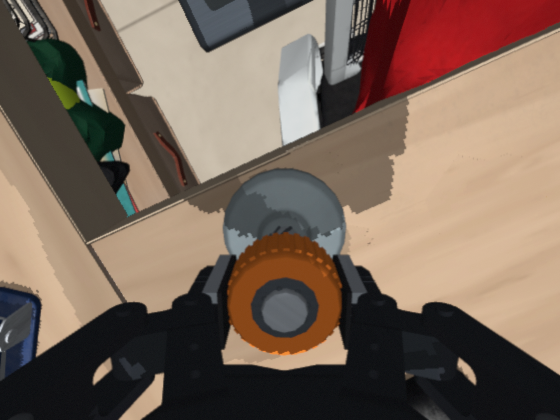

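The picture shows the collar's lower edge at about (560,365), roughly level with the target overlay. The top edge is about 1 mm low, as expected. I add 0.05 rad, then release and back straight up to measure without the gripper in the way.

Call:
arm_command:
  targets: "0 0 -0.0006 0 0 -0.025; 0 0 -0.0012 0 0 -0.05; 0 0 -0.0012 0 0 -0.05; 0 0 -0.0012 0 0 -0.05"

```text
t: 6.0
position: [0.4562, -0.0899, 0.0707]
eef_rot: [179.9, 0.1, 158.8]
contact_force: [7.2, 2.4, 3.2]
finger_gap: 0.491
```

Call:
arm_command:
  targets: "0 0 0 0 0 0; 0 0 0 0 0 0; 0 0 0 0 0 0; 0 0 0 0 0 0; 0 0 0 0 0 0; 0 0 0 0 0 0"
  fingers: 0

```text
t: 6.75
position: [0.455, -0.09, 0.0701]
eef_rot: [-180.0, -0.0, 158.8]
contact_force: [-0.2, 0.2, -0.9]
finger_gap: 1.001
```

Call:
arm_command:
  targets: "0 0 -0.03 0 0 0; 0 0 -0.06 0 0 0; 0 0 -0.1 0 0 0; 0 0 -0.14 0 0 0; 0 0 -0.16 0 0 0; 0 0 -0.16 0 0 0; 0 0 -0.16 0 0 0"

```text
t: 7.62
position: [0.4546, -0.0899, 0.2292]
eef_rot: [-180.0, -0.1, 158.8]
contact_force: [0.0, -0.3, 0.4]
finger_gap: 0.997
```

```bash
python3 - <<'E'
from fit import *
m=viewer.camera_model("scene")
a=viewer.grab_frame("scene"); save("pics/s5.png",a); 
w=viewer.grab_frame("wrist"); save("pics/w5.png",w)
s=env.get_state(); print({k:s[k] for k in("t","position","eef_rot","contact_force","finger_gap","joint_positions")})
overlay("scene",a,m,[(.455,-.0904,.0895),(.5053,.149,.0895)],"pics/s5o.png",(200,155,370,290),4.4)
A=cv2.resize(a[165:205,205:265],None,fx=10,fy=10,interpolation=cv2.INTER_CUBIC);B=cv2.resize(a[205:245,300:360],None,fx=10,fy=10,interpolation=cv2.INTER_CUBIC)
save("pics/s5A.png",A);save("pics/s5B.png",B)
E
```

```text
{'t': 7.725, 'position': array([ 0.45449092, -0.08988241,  0.22911277]), 'eef_rot': array([-1.79981815e+02, -9.01790421e-02,  1.58757532e+02]), 'contact_force': array([ 0.25102279, -0.75105576, -0.1499294 ]), 'finger_gap': 0.9996263627882426, 'joint_positions': array([-1.11852811e+01,  7.98295887e+00, -7.40700898e+00,  7.47020012e+01,
       -2.15779744e-03,  1.00571743e+01])}
```

View pics/s5o.png

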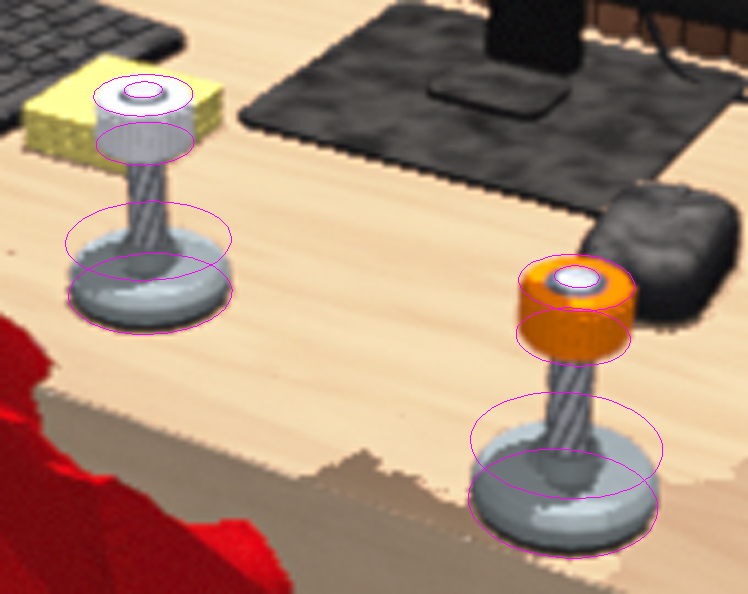

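View pics/w5.png

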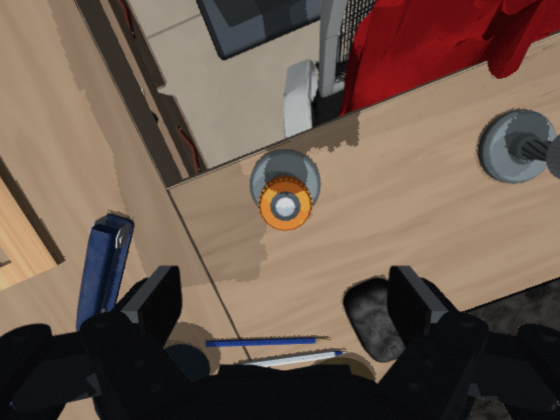

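View pics/s5A.png

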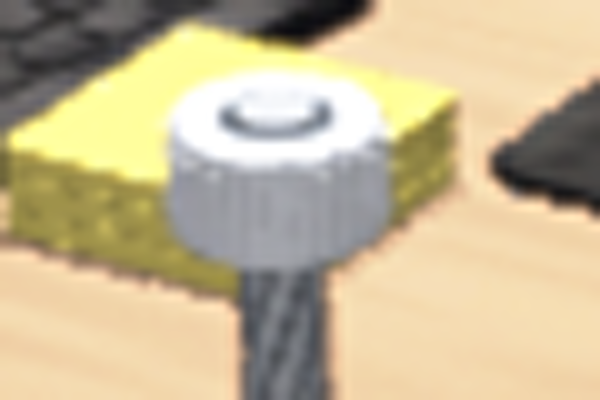

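View pics/s5B.png

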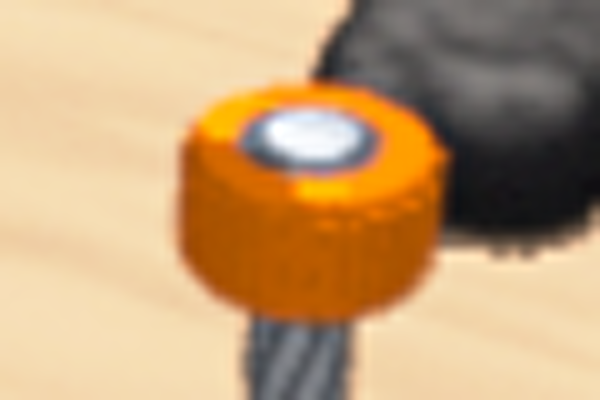

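Released cleanly, and the orange collar looks very nearly level. To measure the remaining difference I want an oblique wrist view with both collars equally far away, so I work out that pose.

```bash
python3 - <<'E'
from fit import *
from scipy.spatial.transform import Rotation as Ro
s=env.get_state(); T=np.array(viewer.camera_model("wrist")["world_to_cam"])
Rt=Ro.from_euler("xyz",s["eef_rot"],degrees=True).as_matrix(); p=s["position"]
Rc=T[:3,:3].T; C=-Rc@T[:3,3]
print("cam in tool",Rt.T@(C-p)); cR=Rt.T@Rc; co=Rt.T@(C-p)
f=np.array([.978,-.205,0]); M=np.array([.48,.029,.09])
for tilt in(40,50,60):
  for d in (.28,.33):
    a=np.radians(tilt); v=np.sin(a)*f+[0,0,-np.cos(a)]
    r=np.cross(v,[0,0,1]); r/=np.linalg.norm(r); Rcw=np.c_[r,np.cross(v,r),v]
    Rn=Rcw@cR.T; Cn=M-d*v; pn=Cn-Rn@co
    print(tilt,d,"tcp",pn.round(3),"shift",(Rt.T@(pn-p)).round(3),"rot",Ro.from_matrix(Rt.T@Rn).as_rotvec().round(3),"wristctr",(pn-.2*Rn[:,2]).round(3))
E
```

```text
cam in tool [ 0.06597475  0.00068068 -0.14301339]
40 0.28 tcp [0.382 0.05  0.169] shift [0.118 0.104 0.06 ] rot [-1.391  0.114  2.652] wristctr [0.222 0.084 0.283]
40 0.33 tcp [0.351 0.057 0.207] shift [0.15  0.099 0.022] rot [-1.391  0.114  2.652] wristctr [0.19  0.09  0.321]
50 0.28 tcp [0.37  0.053 0.15 ] shift [0.13  0.102 0.079] rot [-1.62   0.133  2.526] wristctr [0.193 0.09  0.234]
50 0.33 tcp [0.333 0.06  0.182] shift [0.168 0.096 0.047] rot [-1.62   0.133  2.526] wristctr [0.155 0.098 0.266]
60 0.28 tcp [0.362 0.054 0.13 ] shift [0.138 0.101 0.099] rot [-1.839  0.151  2.381] wristctr [0.173 0.094 0.181]
60 0.33 tcp [0.319 0.063 0.155] shift [0.181 0.094 0.074] rot [-1.839  0.151  2.381] wristctr [0.13  0.103 0.206]
```

```bash
python3 - <<'E'
from fit import *
from scipy.spatial.transform import Rotation as Ro
s=env.get_state(); T=np.array(viewer.camera_model("wrist")["world_to_cam"])
Rt=Ro.from_euler("xyz",s["eef_rot"],degrees=True).as_matrix(); p=s["position"]
Rc=T[:3,:3].T; C=-Rc@T[:3,3]
cR=Rt.T@Rc; co=Rt.T@(C-p)
f=np.array([.978,-.205,0]); M=np.array([.48,.029,.08])
for tilt in(45,55,65):
  for d in (.3,.33):
    a=np.radians(tilt); v=np.sin(a)*f+[0,0,-np.cos(a)]
    r=-np.cross(v,[0,0,1]); r/=np.linalg.norm(r); Rcw=np.c_[r,np.cross(v,r),v]
    Rn=Rcw@cR.T; Cn=M-d*v; pn=Cn-Rn@co
    print(tilt,d,"cam",Cn.round(3),"tcp",pn.round(3),"shift",(Rt.T@(pn-p)).round(3),"rot",Ro.from_matrix(Rt.T@Rn).as_rotvec().round(3),"wristctr",(pn-.2*Rn[:,2]).round(3))
E
```

```text
45 0.3 cam [0.273 0.072 0.292] tcp [0.398 0.046 0.201] shift [0.102 0.106 0.029] rot [-0.043 -0.519 -0.161] wristctr [0.301 0.066 0.374]
45 0.33 cam [0.252 0.077 0.313] tcp [0.377 0.05  0.222] shift [0.123 0.102 0.007] rot [-0.043 -0.519 -0.161] wristctr [0.28  0.07  0.396]
55 0.3 cam [0.24  0.079 0.252] tcp [0.379 0.05  0.184] shift [0.121 0.103 0.045] rot [-0.058 -0.693 -0.158] wristctr [0.254 0.076 0.338]
55 0.33 cam [0.216 0.084 0.269] tcp [0.355 0.055 0.201] shift [0.146 0.099 0.028] rot [-0.058 -0.693 -0.158] wristctr [0.23  0.081 0.355]
65 0.3 cam [0.214 0.085 0.207] tcp [0.362 0.053 0.165] shift [0.138 0.1   0.065] rot [-0.072 -0.867 -0.154] wristctr [0.213 0.084 0.294]
65 0.33 cam [0.187 0.09  0.219] tcp [0.336 0.059 0.177] shift [0.164 0.095 0.052] rot [-0.072 -0.867 -0.154] wristctr [0.187 0.09  0.307]
```

Call:
arm_command:
  targets: "0.02 0.02 0 -0.01 -0.09 -0.03; 0.04 0.035 0 -0.015 -0.18 -0.055; 0.06 0.05 0.003 -0.02 -0.26 -0.08; 0.08 0.07 0.005 -0.03 -0.35 -0.11; 0.1 0.085 0.007 -0.035 -0.44 -0.135; 0.12 0.1 0.01 -0.04 -0.52 -0.16; 0.12 0.1 0.01 -0.04 -0.52 -0.16; 0.12 0.1 0.01 -0.04 -0.52 -0.16; 0.12 0.1 0.01 -0.04 -0.52 -0.16"

```text
t: 8.85
position: [0.3799, 0.0461, 0.2202]
eef_rot: [-179.8, 29.8, 168.1]
contact_force: [0.3, 0.3, 0.0]
finger_gap: 0.997
```

```bash
python3 - <<'E'
from fit import *
w=viewer.grab_frame("wrist"); m=viewer.camera_model("wrist"); save("pics/w6.png",w); np.save("w6m.npy",m,allow_pickle=True)
s=env.get_state(); print({k:s[k] for k in("t","position","eef_rot","contact_force","joint_positions")})
for t in ("orange_collar_mid","grey_collar_mid"): print(find_in(t,"wrist")[:2])
for p in ((.456,-.09,.0895),(.5053,.149,.0895)): print(proj("wrist",p,m))
E
```

```text
{'t': 8.9, 'position': array([0.37987591, 0.04602553, 0.22012148]), 'eef_rot': array([-179.81559441,   29.80280917,  168.07853313]), 'contact_force': array([ 0.11158675,  0.39214456, -0.56616392]), 'joint_positions': array([ 19.31428335, -26.28979574, -44.48034281,  45.80546149,
       -15.09877012,  27.77921902])}
[{'centre': [156.8, 217.3], 'p': 0.58}]
[{'centre': [422.9, 221.3], 'p': 0.74}]
[157.84243883 218.80352254]
[421.00700705 218.31781591]
```

View pics/w6.png

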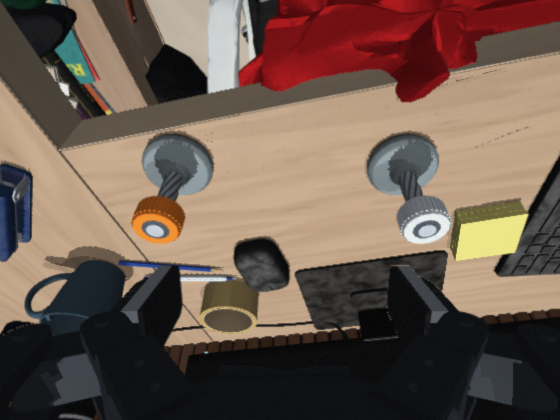

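The view is symmetric: orange collar at about (158,218), grey at (423,220). I enlarge both for sub-pixel fits.

```bash
python3 - <<'E'
from fit import *
m=np.load("w6m.npy",allow_pickle=True).item(); w=cv2.imread("pics/w6.png")
for n,(x,y) in dict(o=(120,120),g=(365,120)).items():
    c=cv2.resize(w[y:y+135,x:x+100],None,fx=4.4,fy=4.4,interpolation=cv2.INTER_CUBIC); cv2.imwrite(f"pics/w6{n}.png",c)
a=cv2.imread("pics/w6o.png");b=cv2.imread("pics/w6g.png"); cv2.imwrite("pics/w6c.png",cv2.resize(np.hstack([a,b]),(800,540)))
print(a.shape)
E
```

```text
(594, 440, 3)
```

View pics/w6o.png

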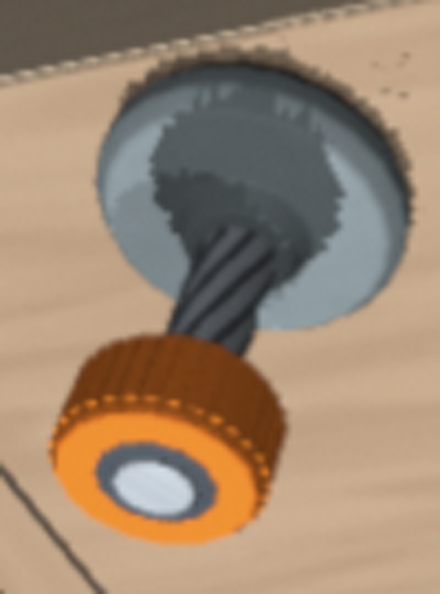

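View pics/w6g.png

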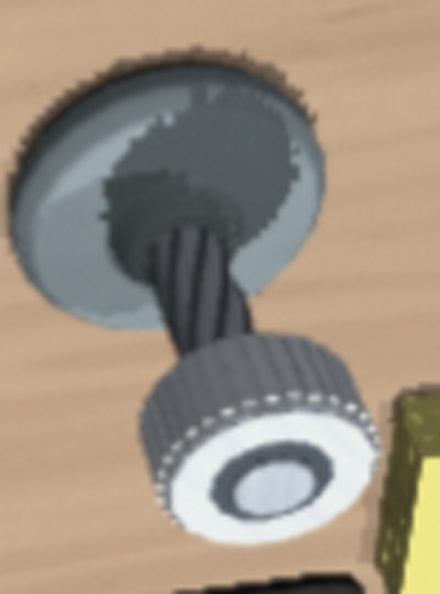

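```bash
cat > meas.py <<'E'
from fit import *
from scipy.optimize import minimize, least_squares
from scipy.ndimage import map_coordinates, gaussian_filter
def prof_score(ch,q,h=0.8):
    c=q.mean(0); t=np.roll(q,-1,0)-np.roll(q,1,0); n=np.c_[t[:,1],-t[:,0]]; n/=np.linalg.norm(n,axis=1)[:,None]+1e-9
    sc=0
    for I in ch:
        a=map_coordinates(I,(q+h*n)[:,::-1].T,order=1,mode='nearest'); b=map_coordinates(I,(q-h*n)[:,::-1].T,order=1,mode='nearest'); sc=sc+np.abs(a-b)
    return np.minimum(sc,150).mean()
def resamp(h,n=120):
    h=np.r_[h,h[:1]]; s=np.r_[0,np.cumsum(np.linalg.norm(np.diff(h,axis=0),axis=1))]; u=np.linspace(0,s[-1],n,endpoint=False)
    return np.c_[np.interp(u,s,h[:,0]),np.interp(u,s,h[:,1])]
def align(ch,q,rng=4):
    # best pixel shift of contour q : coarse grid + refine
    best=max(((prof_score(ch,q+[dx,dy]),dx,dy) for dx in np.arange(-rng,rng+.1,.5) for dy in np.arange(-rng,rng+.1,.5)))
    r=minimize(lambda d:-prof_score(ch,q+d),best[1:],method="Nelder-Mead",options=dict(initial_simplex=[best[1:],(best[1]+.4,best[2]),(best[1],best[2]+.4)],xatol=.01,fatol=.01)); return r.x,-r.fun
def measure(cam,img,m,posts,verbose=True):
    ch=[gaussian_filter(img[:,:,i].astype(float),.5) for i in range(3)]; out=[]
    for n,(x,y,z) in posts.items():
        for it in range(4):
            d1,s1=align(ch,resamp(pts(cam,circ(x,y,.104,.0085),m)),3 if it==0 else 2)
            d2,s2=align(ch,resamp(hull(cam,m,x,y,z-.012,z+.012,.022)),4 if it==0 else 2)
            tp=proj(cam,(x,y,.104),m)+d1; cp=proj(cam,(x,y,z),m)+d2
            o,v=ray(cam,tp,m); xy=(o+v*(.104-o[2])/v[2])[:2]
            ls=least_squares(lambda q:proj(cam,(*xy,q[0]),m)-cp,[z],x_scale=.01); x,y=xy; z=ls.x[0]
        d3,s3=align(ch,resamp(pts(cam,circ(x,y,z+.012,.022),m)),2)
        r=np.array(ls.fun)
        print(n,"xy",xy.round(4),"z",round(z*1e3,2),"resid px",r.round(2),"scores",round(s1),round(s2),"topface shift",d3.round(2),round(s3)); out.append((x,y,z))
    print("orange-grey mm",round((out[0][2]-out[1][2])*1e3,2)); return out
E
python3 - <<'E'
from meas import *
m=np.load("w6m.npy",allow_pickle=True).item()
I=lambda n:cv2.imread(n)[:,:,::-1]
P=dict(o=(.456,-.09,.0895),g=(.5053,.149,.0895))
print("w6");o=measure("wrist",I("pics/w6.png"),m,P); overlay("wrist",I("pics/w6.png"),m,o,"pics/w6f.png",(120,120,320+150,255),2.2)
ms=viewer.camera_model("scene")
print("s5");o=measure("scene",I("pics/s5.png"),ms,P)
overlay("scene",I("pics/s5.png"),ms,o,"pics/s5f.png",(200,155,370,290),4.4)
print("s0");P["o"]=(.456,-.09,.0607);measure("scene",I("pics/s0.png" if 0 else "pics/scene0.png"),ms,P)
E
```

```text
w6
o xy [ 0.4562 -0.0891] z 92.91 resid px [-0.06 -0.02] scores 150 80 topface shift [-0.43 -0.88] 54
g xy [0.5082 0.1508] z 87.14 resid px [-0.27  0.11] scores 138 73 topface shift [2.42 0.03] 94
orange-grey mm 5.77
s5
o xy [ 0.4529 -0.0915] z 91.34 resid px [-0.1  -0.01] scores 150 127 topface shift [0.48 0.57] 107
g xy [0.4951 0.1444] z 95.06 resid px [-1.63  0.06] scores 118 84 topface shift [1.7  0.35] 103
orange-grey mm -3.72
s0
o xy [ 0.4544 -0.0931] z 63.49 resid px [1.09 0.07] scores 137 114 topface shift [-1.32  1.58] 86
g xy [0.495  0.1446] z 95.01 resid px [-1.7   0.06] scores 118 84 topface shift [1.74 0.36] 103
orange-grey mm -31.52
```

View pics/w6f.png

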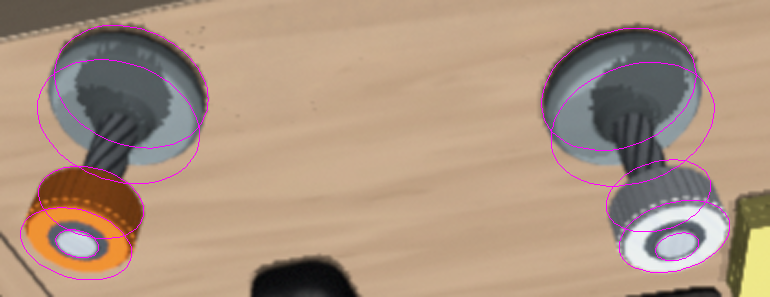

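View pics/s5f.png

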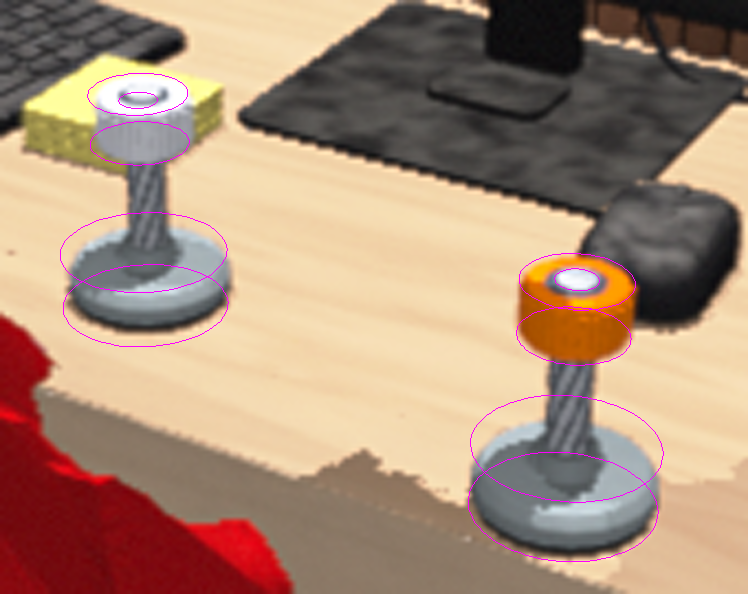

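The automatic edge fit locked onto the wrong edges: the tip residuals disagree and the overlay is shifted. I switch to segmented silhouettes, fitting foot, tip and collar together.

```bash
cat > seg.py <<'E'
from fit import *
# masks in upsampled crops for the upside-down wrist view
def masks(w,crop,kind,S=6):
    x,y,W,H=crop; c=cv2.resize(w[y:y+H,x:x+W],None,fx=S,fy=S,interpolation=cv2.INTER_CUBIC)
    hsv=cv2.cvtColor(c,cv2.COLOR_BGR2HSV); h,s,v=cv2.split(hsv)
    obj=((s<75)).astype(np.uint8)
    org=((s>165)&(h<22)).astype(np.uint8)
    return c,hsv,obj,org
E
python3 - <<'E'
from seg import *
w=cv2.imread("pics/w6.png"); out=[]
for n,cr in dict(o=(120,120,100,135),g=(365,120,88,135)).items():
    c,hsv,obj,org=masks(w,cr,n,3); out.append(np.hstack([np.dstack([obj*255]*3),np.dstack([org*255]*3)])[:405,:])
o=np.hstack(out); print(o.shape); cv2.imwrite("pics/seg.png",cv2.resize(o,(800,int(405*800/o.shape[1]))))
for p in [(158,205),(158,195),(150,233),(155,231),(200,170),(250,200),(395,205),(425,212),(428,231),(410,160)]: print(p,cv2.cvtColor(w[p[1]:p[1]+1,p[0]:p[0]+1],cv2.COLOR_BGR2HSV)[0,0])
E
```

```text
(405, 1128, 3)
(158, 205) [ 13 213 115]
(158, 195) [11 69 78]
(150, 233) [105  23 219]
(155, 231) [105  23 219]
(200, 170) [ 98  28 165]
(250, 200) [ 16  73 202]
(395, 205) [ 15  75 201]
(425, 212) [107  19 121]
(428, 231) [105  23 220]
(410, 160) [98 29 97]
```

View pics/seg.png

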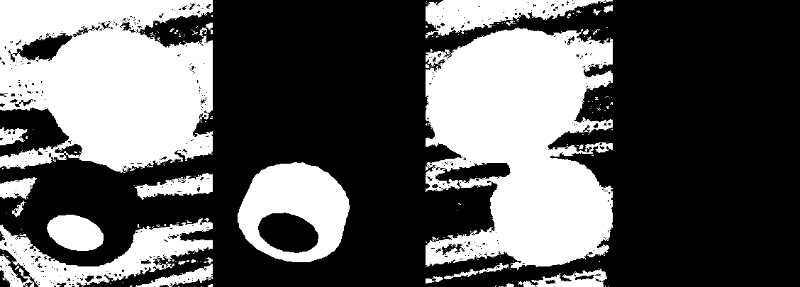

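```bash
cat > joint.py <<'E'
from seg import *
from scipy.optimize import least_squares
from scipy.spatial.transform import Rotation as Ro
S=6
def run(img,m,cam,items,sat=52,verbose=1):
    obs={}
    for n,(cr,p0,exclude) in items.items():
        c,hsv,_,_=masks(img,cr,n,S); s=hsv[:,:,1]; v=hsv[:,:,2]; h=hsv[:,:,0]
        T=lambda q:np.array(q)/S-.5+.5/S+np.array(cr[:2])
        grey=(s<sat).astype(np.uint8); org=((s>140)&(h<22)).astype(np.uint8)
        for (ex0,ey0,ex1,ey1) in exclude: 
            a=((np.array([ex0,ey0,ex1,ey1])-[cr[0],cr[1]]*2)*S).astype(int).clip(0); grey[a[1]:a[3],a[0]:a[2]]=0
        grey=cv2.morphologyEx(grey,cv2.MORPH_OPEN,np.ones((7,7),np.uint8))
        loc=lambda p:((np.array(proj(cam,p,m))-cr[:2]+.5)*S)
        def comp(k,p):
            nn,l,st,ce=cv2.connectedComponentsWithStats(k); q=loc(p).astype(int); lab=l[q[1],q[0]]
            if lab==0: lab=1+np.argmax(st[1:,4])
            return (l==lab).astype(np.uint8)
        x,y,z=p0
        fa,ca=np.array(proj(cam,(x,y,0.014),m)),np.array(proj(cam,(x,y,z),m)); d=ca-fa; a0=np.arctan2(d[1],d[0])
        foot=comp(grey,(x+.02,y,.025)); 
        colm=comp(org,(x,y,z)) if n=="o" else foot
        def sup(mask,ang):
            q=T(np.argwhere(mask)[:,::-1]); u=np.c_[np.cos(ang),np.sin(ang)]; return (q@u.T).max(0)
        angc=a0+np.radians(np.arange(-85,86,10)); angf=a0+np.pi+np.radians(np.arange(-85,86,10))
        # tip disc: bright low-sat within the collar top
        q=loc((x,y,.104)).astype(int)
        tip=None
        roi=np.zeros_like(grey); cv2.circle(roi,tuple(int(t) for t in q),int(12*S),1,-1)
        obs[n]=dict(angc=angc,hc=sup(colm,angc),angf=angf,hf=sup(foot,angf),p0=p0)
        vis=c.copy(); vis[cv2.Canny(foot*255,50,150)>0]=(0,0,255); vis[cv2.Canny(colm*255,50,150)>0]=(255,0,0); cv2.imwrite(f"pics/vis_{cam}_{n}.png",cv2.resize(vis,None,fx=.7,fy=.7))
    ns=list(obs)
    T0=np.array(m["world_to_cam"])
    def res(p):
        mm=dict(m); T=T0.copy(); dR=Ro.from_rotvec(p[-6:-3]*1e-2).as_matrix(); T[:3,:3]=dR@T[:3,:3]; T[:3,3]=dR@T[:3,3]+p[-3:]*1e-2; mm["world_to_cam"]=T
        r=[]; rc,rf=.022+p[6]*1e-3,.038+p[7]*1e-3
        for i,n in enumerate(ns):
            x,y,z=np.array(obs[n]["p0"])+p[3*i:3*i+3]*1e-2; o=obs[n]
            q=pts(cam,np.r_[circ(x,y,z-.012,rc),circ(x,y,z+.012,rc)],mm)
            r+=list((q@np.c_[np.cos(o["angc"]),np.sin(o["angc"])].T).max(0)-o["hc"])
            q=pts(cam,np.r_[circ(x,y,0.00,rf),circ(x,y,.02,rf)],mm)
            r+=list((q@np.c_[np.cos(o["angf"]),np.sin(o["angf"])].T).max(0)-o["hf"])
        return np.r_[np.array(r),p[6]/.5,p[7]/.5,p[-6:-3]/.5,p[-3:]/.2]
    sol=least_squares(res,np.zeros(14),loss="soft_l1",f_scale=.5); p=sol.x
    P=[np.array(obs[n]["p0"])+p[3*i:3*i+3]*1e-2 for i,n in enumerate(ns)]
    N=len(obs[ns[0]]["angc"]); f=res(p)
    for i,n in enumerate(ns): print(n,P[i].round(4),"rms collar",np.sqrt((f[2*N*i:2*N*i+N]**2).mean()).round(2),"foot",np.sqrt((f[2*N*i+N:2*N*i+2*N]**2).mean()).round(2))
    print("corr",p[6:].round(2),"dz o-g mm",round((P[0][2]-P[1][2])*1e3,2)); return P
E
python3 - <<'E'
from joint import *
m=np.load("w6m.npy",allow_pickle=True).item(); w=cv2.imread("pics/w6.png")
run(w,m,"wrist",dict(o=((120,120,100,135),(.456,-.09,.0895),[]),g=((363,120,90,135),(.5053,.149,.0895),[(120,250,560,420)])))
a=cv2.imread("pics/vis_wrist_o.png");b=cv2.imread("pics/vis_wrist_g.png");cv2.imwrite("pics/vis.png",np.hstack([a,b]))
E
```

```text
o [ 0.4592 -0.0916  0.0856] rms collar 0.24 foot 0.13
g [0.5102 0.1514 0.0861] rms collar 1.92 foot 0.18
corr [ 0.02 -0.02  0.03 -0.   -0.    0.   -0.    0.  ] dz o-g mm -0.47
```

View pics/vis.png

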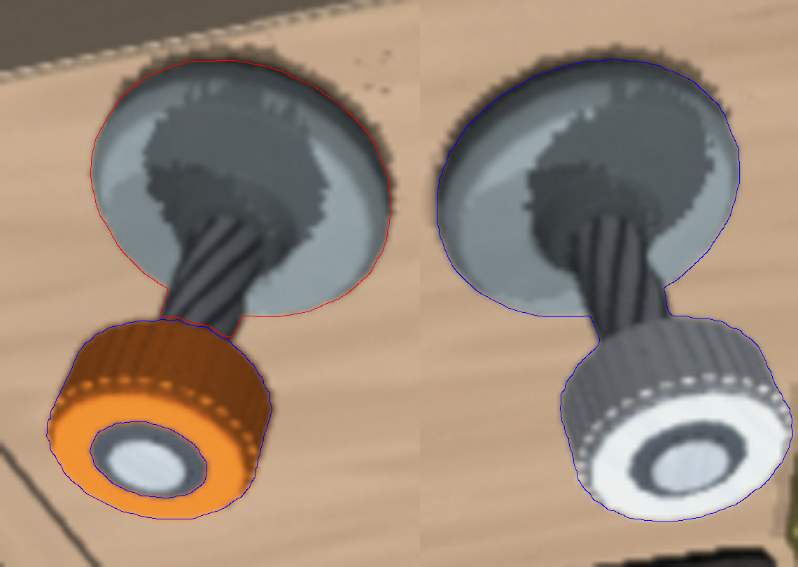

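```bash
for A in 45 55 65; do sed "s/angc=a0+np.radians(np.arange(-85,86,10))/angc=a0+np.radians(np.arange(-$A,$A+1,5))/; s/angf=a0+np.pi+np.radians(np.arange(-85,86,10))/angf=a0+np.pi+np.radians(np.linspace(-85,85,len(angc)))/" joint.py > j2.py; python3 - <<'E'
from j2 import *
m=np.load("w6m.npy",allow_pickle=True).item(); w=cv2.imread("pics/w6.png")
for sat in (45,52):
  run(w,m,"wrist",dict(o=((120,120,100,135),(.456,-.09,.0895),[]),g=((363,120,90,135),(.5053,.149,.0895),[(120,250,560,420)])),sat)
E
done
```

```text
o [ 0.4598 -0.0921  0.0864] rms collar 0.18 foot 0.15
g [0.5109 0.1514 0.0865] rms collar 0.16 foot 0.2
corr [-0.48 -0.08  0.1   0.02  0.02  0.   -0.03  0.03] dz o-g mm -0.16
o [ 0.4595 -0.0919  0.0863] rms collar 0.18 foot 0.14
g [0.5106 0.1513 0.0867] rms collar 0.16 foot 0.19
corr [-0.49  0.    0.08  0.01  0.02  0.   -0.02  0.02] dz o-g mm -0.37
o [ 0.4598 -0.0921  0.0865] rms collar 0.16 foot 0.15
g [0.5109 0.1514 0.0867] rms collar 0.14 foot 0.19
corr [-0.6  -0.09  0.11  0.01  0.02  0.   -0.03  0.03] dz o-g mm -0.19
o [ 0.4595 -0.092   0.0864] rms collar 0.16 foot 0.13
g [0.5106 0.1514 0.0868] rms collar 0.15 foot 0.19
corr [-0.6  -0.01  0.08  0.01  0.02  0.   -0.02  0.02] dz o-g mm -0.38
o [ 0.4598 -0.0921  0.0863] rms collar 0.18 foot 0.15
g [0.5108 0.1514 0.0865] rms collar 0.18 foot 0.2
corr [-0.38 -0.11  0.11  0.02  0.02  0.   -0.03  0.03] dz o-g mm -0.22
o [ 0.4595 -0.0919  0.0862] rms collar 0.19 foot 0.14
g [0.5106 0.1514 0.0866] rms collar 0.19 foot 0.19
corr [-0.38 -0.01  0.08  0.02  0.01  0.   -0.02  0.02] dz o-g mm -0.43
```

```bash
python3 - <<'E'
from seg import *
from scipy.optimize import brentq
m=np.load("w6m.npy",allow_pickle=True).item(); w=cv2.imread("pics/w6.png"); S=8
for n,cr,P in (("o",(128,190,70,62),(.4596,-.092)),("g",(390,190,66,58),(.5107,.1514))):
    c=cv2.resize(w[cr[1]:cr[1]+cr[3],cr[0]:cr[0]+cr[2]],None,fx=S,fy=S,interpolation=cv2.INTER_CUBIC)
    hsv=cv2.cvtColor(c,cv2.COLOR_BGR2HSV).astype(int); h,s,v=hsv[...,0],hsv[...,1],hsv[...,2]
    e0=((np.array(proj("wrist",(*P,.104),m))-cr[:2]+.5)*S)
    yy,xx=np.indices(v.shape); near=np.hypot(xx-e0[0],yy-e0[1])<16*S
    for thr in (150,165,180):
        dark=((v<thr)&near&~((s>120)&(h<25))).astype(np.uint8)
        nn,l,st,ce=cv2.connectedComponentsWithStats(dark)
        best=None
        for cnt in cv2.findContours(dark,cv2.RETR_CCOMP,cv2.CHAIN_APPROX_NONE)[0]: 
            (q,ax,an)=cv2.fitEllipse(cnt) if len(cnt)>150 else ((0,0),(0,0),0)
            if len(cnt)>150: print(n,thr,"c",(np.array(q)/S+cr[:2]).round(2),"axes",(np.array(ax)/S).round(2),an)
    a=np.array(proj("wrist",(*P,.104),m)); b=np.array(proj("wrist",(*P,.103),m)); print("px per mm",a-b)
E
```

```text
o 150 c [155.39 229.48] axes [16.29 27.62] 105.39131164550781
o 150 c [154.9  230.97] axes [11.82 18.76] 106.04339599609375
o 165 c [155.38 229.48] axes [16.59 27.77] 105.45962524414062
o 165 c [154.92 230.95] axes [11.38 18.28] 105.76801300048828
o 180 c [155.37 229.5 ] axes [16.63 27.75] 105.45951843261719
o 180 c [154.93 230.92] axes [10.92 17.79] 105.30836486816406
px per mm [-0.29664284  0.82419893]
g 150 c [426.78 229.46] axes [15.58 25.85] 74.29361724853516
g 165 c [426.75 229.4 ] axes [15.85 26.34] 74.09524536132812
g 180 c [426.72 229.24] axes [16.74 28.7 ] 73.84728240966797
g 180 c [427.35 231.06] axes [10.84 17.94] 74.59896087646484
px per mm [0.31969579 0.82717431]
```

The two independent measures bracket zero: the silhouette fit gives -0.3 mm and the rod protrusion above the collar +0.25 mm. The collars are level within measurement, the gripper is clear, so I hand in.

```bash
python3 - <<'E'
from h import *
s=env.get_state(); print(s["t"],s["contact_force"],workorder.hand_in())
E
```

```text
the job is handed in; nothing more can be done
9.0 [-0.27863539  0.04303673 -1.14952213] None
```

The orange collar now stands level with the grey one, as far as I can measure. I gripped it at 45 N and turned it 1.20 rad counter-clockwise, lifting along the thread by 28.8 mm. Then I let go and backed clear. I never touched the grey collar, and the job was handed in at t = 9.0 s. Contact forces stayed around 10 N or less in the readings I took.

**Last checks**
- **Oblique wrist view of both collars:** the silhouette fit put orange 0.2 to 0.4 mm lower than grey. Rod protrusion above each collar put it about 0.25 mm higher. The two disagree in sign, but both agree the collars are level within about 0.4 mm.
- **Scene view after release:** the orange collar lay close to the outline drawn at the grey collar's height, to within about 1 mm.

**Checks that failed**
- An automatic edge fit locked onto the wrong edges and gave differences of +5.8 mm (wrist) and -3.7 mm (scene). I saw this in the overlays and discarded it.
- The top camera was no use because the arm blocked its view.

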